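Kickstand down, frame stub held upright on the test fixture

ROBOT

A 6-joint arm with a two-finger parallel gripper is mounted at the origin on the work surface. World frame = base frame: x ahead of the robot, y to its left, z up, the work surface at z = 0. Lengths are in m, angles in rad, forces in N, time in s.
With the tool pointing down it reaches from about 0.35 to 0.775 m from the base axis. Payload 5.5 kg.
Tool frame: the origin (TCP) lies midway between the tips of the shut fingers; the grasp point (between the pads) lies manip.grasp_offset behind it (manip.grasp_offset is the distance from the TCP to the grasp point, in m); y points along the fingers, x is the direction in which the jaws open and shut, and the axes are right-handed (so a half turn about y gives the same grasp; the last joint's range is limited). The gripper opens to 85 mm and grips with 20 to 120 N. Pads are 22 mm wide; open, the fingers measure 114 mm over their backs; the gripper's body (76 mm by 85 mm) begins 54 mm behind the grasp point. The pads swing forward as they close: fully open they stand 13 mm farther back than shut.
Start: joints at [-1.432, 0.313, 0.046, 1.304, 0, 1.431], TCP at [0.158, -0.553, 0.231] pointing down, gripper open.
Joint ranges: [-2.76, 2.76], [-0.86, 1.69], [-1.03, 1.26], [-2.2, 2.34], [-1.47, 1.5], [-3.14, 3.14]. Speed limits (rad/s): [2.57, 2.57, 3.14, 3.14, 3.14, 3.14].

INTERFACE

Orientations are given as a unit quaternion [w, x, y, z].
In Python, from cell import manip gives the robot as it stands. Calls block until the motion is done:
- manip.move_ptp(position, orientation): joint-space move of the TCP to a pose.
- manip.line_to(position, rot=None, feed=0.15): straight line of the TCP; rot=None keeps the orientation; feed is the mean speed in m/s.
- manip.movej(angles): joint-space move.
- manip.command_gripper(opening, strength=None): finger opening in m; strength is the grip in N (None keeps the last); returns when the fingers have stopped.
- manip.hold(seconds).
- manip.inverse_kinematics(position, orientation): joint angles nearest the present ones, or None.
- manip.read_state(): the state.
- manip.camera(name): name is "side" or "top" or "wrist"; returns the picture (400x640x3 uint8, red, green, blue); there is no depth.
- manip.calibration(name): a dict with "vfov" (degrees; the focal length in pixels is half the picture's height over the tangent of half this angle, whatever the lens; pixels are square), "cx", "cy" (the principal point, pixels), "cam_to_world" (4x4, takes a point from camera to world coordinates). Camera axes: x right, y down, z forward; pixel columns grow to the right and rows downward; lengths in m; the calibration is good to about 2 mm. A picture is of the moment at which its call begins: read the wrist's pose just before it. calibration takes no time and is no camera call; for the wrist camera it gives the pose at the moment of the call.
A pose or a line that the arm cannot do raises manip.Unreachable and nothing moves.
- manip.job_done(): hands the job in, once; it reports no verdict.
The state is a dict: "t": time; "q": joint angles; "dq": joint speeds; "joint_torque": joint torques, N m; "eef_pos": TCP position; "orientation": TCP orientation; "wrist_force": force on the tool from outside, world axes, zero at the start; "torque": the same for the moment, N m; "grip_width": finger opening in m.
Only numpy, scipy, OpenCV 4.12 (cv2) and the standard library are available. Lean on these libraries where they do the work, as an engineer would, in place of code of your own. Each camera call takes 0.05 s, during which the arm holds its last target. There are 200 camera calls.

TASK

While the bicycle frame stub on the test fixture still leans on its rest, push its folded kickstand down past the over-centre point until it is fully down at its stop. Then grip the frame's top tube, bring the frame upright without letting it tip over to the other side, and finish still gripping the tube and holding the frame upright and still. Leave the jar, wrench, tray and bearing cone where they are.

Things in the scene. Friction and masses are not known exactly. Their poses are not given: they have to be found in the camera images.
- fixture: Dark steel base plate, fixed to the bench, 200 (x) x 240 (y) x 12 mm, with trunnions and two rubber-faced rest posts up to 90 mm high, 30 to 75 mm either side of the middle at y = -12 mm. Origin: centre of its underside, z up. The frame's lean hinge runs along its y axis, 30 mm above the origin. Its x axis points to the kickstand's side, away from the robot give or take 30 degrees.
- frame (a joint): Lean of the grey bicycle frame stub (seat tube, top tube, stays, hub; about 1 kg) about the fixture's y axis. 0 = upright; positive leans to the fixture's +x (kickstand's side). It starts on its rest at +0.26 rad (15 degrees); the other rest is at -0.26. The hinge is almost free and the frame top-heavy: left alone it tips to one rest or the other.
- top_tube (a point): Bare length of the frame's top tube, grey, round, 28 mm in diameter, gripped from above. Origin: on its axis, mid-way along the part to grip (free 55 mm either way). Its y axis runs along the tube, parallel to the lean hinge. It swings about the hinge at 235 mm radius (upright: 265 mm above the bench), 95 mm from the fixture's middle towards -y. Being round, it can roll between the fingers.
- pivot (a point): Centre of the kickstand's hinge, on the hub axle. In the frame, upright, it is 46 mm towards fixture +x, 60 mm towards +y and 150 mm above the lean hinge, and it leans with the frame.
- foot (a point): Centre of the kickstand's black rubber foot (26 mm wide along its hinge, 44 mm along the leg, 16 mm thick), 118 mm from the pivot. The leg, an aluminium bar 16 mm wide and 12 mm thick, runs straight from pivot to foot and ends 140 mm from the pivot. Push on the foot's upper face from above.
- kickstand (a joint): Swing of the kickstand about the hub axle (fixture's x axis, leaning with the frame), rad. 0 = folded: leg points along fixture +y and 0.2 rad up. It grows as the foot is pushed down; 1.77 = fully down at its stop, pointing down along the frame. An over-centre spring drives it back to 0 below about 0.75 and on to 1.77 beyond; the foot needs about 3 N at first, less later.
- jar: Bystander: closed jar, 60 mm across, 75 mm high; origin at the centre of its underside.
- wrench: Bystander: steel wrench lying flat.
- tray: Bystander: grey plastic parts tray 110 x 150 x 35 mm; origin at the centre of its underside.
- cone: Bystander: turned steel bearing cone, 38 mm across, 36 mm high, standing in the tray.

How it is judged:
On the way, in this order (a step that is already met when the one before it is completed fails the run):
1. the kickstand is fully down at its stop while the frame still leans on its rest (value of joint kickstand above 1.65 rad and value of joint frame above 0.2 rad), for 0.2 s.
2. the frame is held upright by its top tube, kickstand still down (value of joint frame between -0.05 and 0.05 rad and contact force between the fingers and frame_c0 above 4 N and value of joint kickstand above 1.65 rad), for 0.3 s.
At the end, for the whole second after the job is handed in: For the last second: kickstand fully down (over 1.65 rad), frame upright within 0.05 rad and still (under 0.05 rad/s), held only by the fingers gripping the top tube (over 4 N, within 75 mm of its bare length's middle); jar, wrench, tray and cone within 30 mm of their starts (all of step 2 and velocity of joint frame between -0.05 and 0.05 rad/s and distance between the grasp point and top_tube below 0.075 m and distance of each of jar, wrench, tray, cone from where it was at the start of the episode below 0.03 m); the arm keeps its last pose, push and grip.
It fails at once if the frame tips over to the other side (value of joint frame below -0.15 rad).
It fails at once if a bystander is knocked away (distance of any of jar, wrench, tray, cone from where it was at the start of the episode above 0.03 m).
It also fails if it takes over 50 s, if anything falls off the work surface, if the arm or the gripper's body presses on something with over 40 N, if the wrist force passes 120 N, or if a joint passes its speed limit or range.

## Working session

There is one attempt and no reset: what is moved stays moved. The work goes in short steps, each a Python script; the robot and the scene stay as the last script left them, time stands still between calls to the robot, and variables do not carry over. Pictures are saved under pics/ and viewed, about 8 in all and at most 12, crops included, and the job is handed in when it is done.

```bash
mkdir -p pics; ls; python3 - <<'E'
from cell import manip
import cv2,numpy as np
for n in("top","side"):
    im=manip.camera(n); cv2.imwrite(f"pics/{n}0.png",im[:,:,::-1])
    c=manip.calibration(n); print(n,c["vfov"],c["cx"],c["cy"],np.round(c["cam_to_world"],4).tolist())
s=manip.read_state(); print(s["t"],s["eef_pos"],s["orientation"],s["wrist_force"],manip.grasp_offset,s["grip_width"])
E
```

```text
pics
top 45.60523441967384 316.2112963202619 196.48048168570776 [[-0.0053, -0.9823, 0.1874, 0.3724], [-1.0, 0.0041, -0.0068, -0.0824], [0.0059, -0.1875, -0.9823, 1.4547], [0.0, 0.0, 0.0, 1.0]]
side 56.4124750022476 321.06420823648455 200.18540826166958 [[0.9958, -0.0629, 0.0664, 0.5525], [-0.0907, -0.5839, 0.8067, -0.7601], [-0.012, -0.8094, -0.5872, 0.68], [0.0, 0.0, 0.0, 1.0]]
0.1 [ 0.15818101 -0.55234338  0.23049046] [ 0.5650402  -0.56419594  0.42609025 -0.42527594] [-0.27164621 -0.25284366  0.00677037] 0.0187 0.08537251521527707
```

View pics/top0.png

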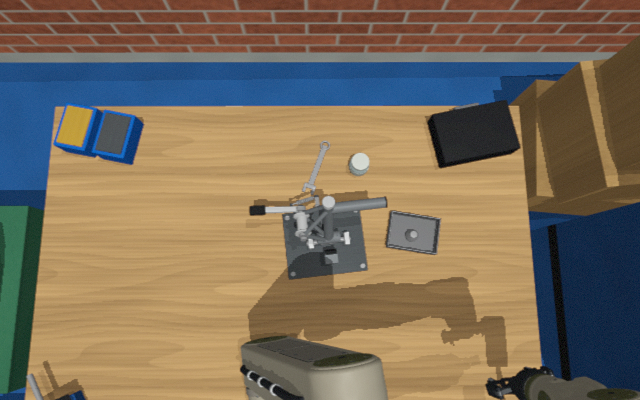

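View pics/side0.png

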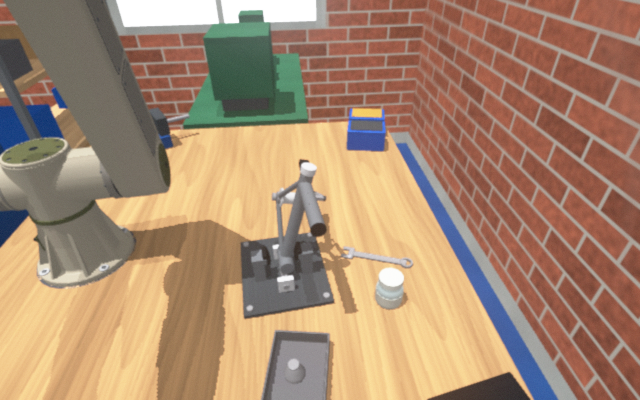

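```bash
python3 - <<'E'
import cv2
a=cv2.imread("pics/top0.png")[185:285,240:400]; cv2.imwrite("pics/topc.png",cv2.resize(a,None,fx=5,fy=5,interpolation=cv2.INTER_CUBIC))
b=cv2.imread("pics/side0.png")[150:320,225:425]; cv2.imwrite("pics/sidec.png",cv2.resize(b,None,fx=3.5,fy=3.5,interpolation=cv2.INTER_CUBIC))
E
```

```text
(no output)
```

View pics/topc.png

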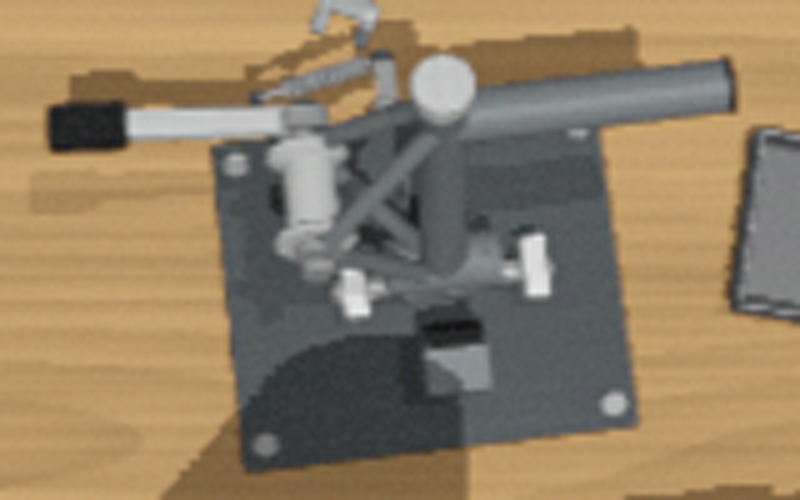

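View pics/sidec.png

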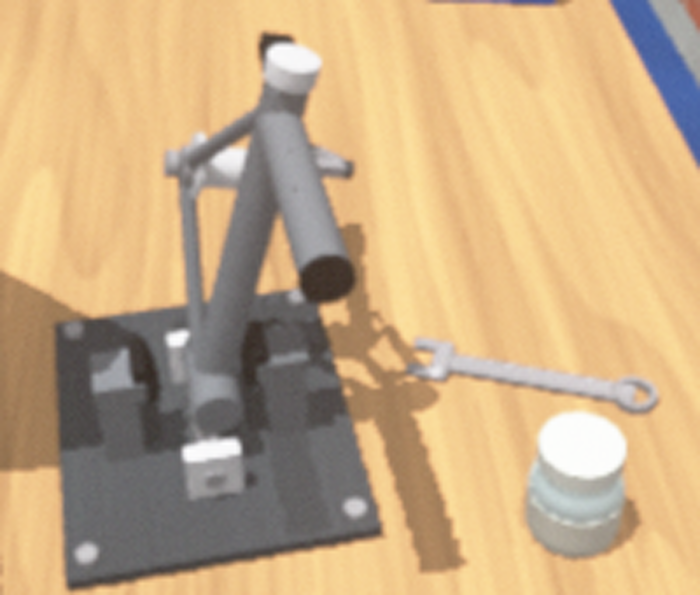

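The top crop shows plate corners at (245,470), (637,425) and (212,147), the foot at (88,126) and the tube from about (470,115) to (730,85). The side crop shows the plate's near corners at (70,580) and (380,532), and the tube end at (327,277).

```bash
cat > h.py <<'E'
import numpy as np, cv2
from cell import manip
from scipy.spatial.transform import Rotation as R
def ray(n,uv,c=None):
    c=c or manip.calibration(n); f=200/np.tan(np.radians(c["vfov"]/2)); M=c["cam_to_world"]
    return M[:3,3], M[:3,:3]@np.array([(uv[0]-c["cx"])/f,(uv[1]-c["cy"])/f,1])
def atz(n,uv,z):
    o,d=ray(n,uv); return o+d*(z-o[2])/d[2]
def proj(n,p):
    c=manip.calibration(n); f=200/np.tan(np.radians(c["vfov"]/2)); M=c["cam_to_world"]
    q=M[:3,:3].T@(np.array(p)-M[:3,3]); return np.array([f*q[0]/q[2]+c["cx"],f*q[1]/q[2]+c["cy"]])
def tri(u,v):
    (o1,d1),(o2,d2)=ray("top",u),ray("side",v)
    s=np.linalg.lstsq(np.c_[d1,-d2],o2-o1,rcond=None)[0]
    a,b=o1+s[0]*d1,o2+s[1]*d2; return (a+b)/2,np.linalg.norm(a-b)
def frame(p,lean):  # point in upright frame rel. hinge -> fixture coords
    return R.from_euler("y",lean).apply(p)+[0,0,.03]
def stand(th,r=.118):  # kickstand point, upright frame rel. hinge
    a=.2-th; return np.array([.046,.06+r*np.cos(a),.15+r*np.sin(a)])
E
cat > /tmp/a.py <<'E'
from h import *
T=lambda x,y:(240+(x-2)/5,185+(y-2)/5)
S=lambda x,y:(225+(x-1.25)/3.5,150+(y-1.25)/3.5)
fl,fr,bl=[atz("top",T(*c),.012) for c in((245,470),(637,425),(212,147))]
n1,n2,fb=[atz("side",S(*c),.012) for c in((70,576),(380,525),(56,325))]
print("top",fl,fr,bl,"|edges",np.linalg.norm(fl-fr),np.linalg.norm(fl-bl))
print("side",n1,n2,fb,np.linalg.norm(n1-n2),np.linalg.norm(n1-fb))
c1=(fr+bl)/2; c2=(n2+fb)/2; print("centre",c1,c2)
ya=lambda a,b:np.degrees(np.arctan2(*(b-a)[[1,0]]))
print("yaw est",ya(fl,bl),ya(fr,fl)-90,ya(n1,n2),ya(n1,fb)-90)
print("foot tri",tri(T(88,126),S(275,42)))
print("tube end",tri(T(732,85),S(327,277)), "cap",tri(T(443,88),S(293,65)))
yaw=np.radians(np.mean([ya(fl,bl),ya(fr,fl)-90,ya(n1,n2),ya(n1,fb)-90])); c=(c1+c2)/2; c[2]=0
W=lambda p:R.from_euler("z",yaw).apply(p)+c
foot=W(frame(stand(0),.26)); tt=W(frame([0,-.095,.235],.26))
print(yaw,c,"foot",foot,"tt",tt)
for q in(foot,tt): print((proj("top",q)-[240,185])*5+2,(proj("side",q)-[225,150])*3.5+1.25)
E
PYTHONPATH=. python3 /tmp/a.py
```

```text
Traceback (most recent call last):
  File "h.py", line 1, in <module>
    import numpy as np, cv2
ModuleNotFoundError: No module named 'cv2'
```

```bash
PYTHONPATH=.:$PYTHONPATH python3 /tmp/a.py
```

```text
top [ 0.39825216 -0.00850235  0.012     ] [ 0.42366515 -0.24358262  0.012     ] [0.5934856  0.01281516 0.012     ] |edges 0.23644989702659364 0.1963938167682826
side [ 0.42649719 -0.2410433   0.012     ] [ 0.6206726  -0.22138341  0.012     ] [ 0.39888813 -0.00964941  0.012     ] 0.19516812789612667 0.2330351778080745
centre [ 0.50857537 -0.11538373  0.012     ] [ 0.50978036 -0.11551641  0.012     ]
yaw est 6.231430866803709 6.169910784357455 5.781386775901612 6.804153598150478
foot tri (array([0.57610646, 0.06634507, 0.20288572]), np.float64(0.0005466239151591442))
tube end (array([ 0.58654633, -0.26852592,  0.26142008]), np.float64(0.000901826867708276)) cap (array([ 0.57994536, -0.11995981,  0.29462906]), np.float64(0.0014023815701852541))
0.10902584028684002 [ 0.50917787 -0.11545007  0.        ] foot [0.5785797  0.06884363 0.18578785] tt [ 0.57957004 -0.20331238  0.25710164]
[ 87.08771178 126.05649387] [278.75054653  60.41002986]
[603.67908962  99.57306564] [303.09809316 205.643604  ]
```

The model matches both views: the predicted foot and tube project to within 1–2 px of what I see. Next I'll push the kickstand with shut fingers along its arc.

```bash
cat >> h.py <<'E'
YAW=.1090; C=np.array([.5092,-.1155,0.])
W=lambda p:R.from_euler("z",YAW).apply(p)+C
def tool(lean=0,flip=False):  # jaws along fixture x, tool y pointing down the frame; quaternion wxyz
    x=np.array([1.,0,0])*(-1 if flip else 1); y=np.array([0,0,-1.]); m=np.c_[x,y,np.cross(x,y)]
    q=(R.from_euler("z",YAW)*R.from_euler("y",lean)*R.from_matrix(m)).as_quat(); return q[[3,0,1,2]]
def push_tcp(th,lift=0,w=.008,r=.12):
    a=.2-th; p=stand(th,r)+.008*np.array([0,-np.sin(a),np.cos(a)])
    return W(frame(p,.26)+[0,w,lift])
def tube_tcp(lean,back=0): # grasp point on the tube axis, retreated by back
    return W(frame([0,-.095,.235-manip.grasp_offset+back],lean))
E
python3 - <<'E'
from h import *
for n,uv in(("jar",(359,163)),): print(n,atz("top",uv,.07))
for fl in(0,1):
    for n,p,q in [("a",push_tcp(0,.12),tool(0,fl)),("b",push_tcp(0,.0),tool(0,fl)),("c",push_tcp(1.1),tool(0,fl)),("t0",tube_tcp(.26,.09),tool(.26,fl)),("t",tube_tcp(.26),tool(.26,fl)),("u",tube_tcp(0),tool(0,fl))]:
        k=manip.inverse_kinematics(p,q); print(fl,n,np.round(p,3),None if k is None else np.round(k,2))
p=np.array(manip.read_state()["eef_pos"]); p[2]=.4
print(manip.inverse_kinematics(p,manip.read_state()["orientation"]))
E
```

```text
jar [ 0.73854918 -0.22105417  0.07      ]
0 a [0.58  0.077 0.314] [-0.    0.33  0.27  1.51  0.    1.46]
0 b [0.58  0.077 0.194] [-0.    0.35 -0.    1.22  0.    1.46]
0 c [0.553 0.039 0.077] [-0.07  0.37 -0.27  0.93  0.    1.39]
0 t0 [ 0.598 -0.201  0.326] [-0.39  0.7   0.87  1.97 -0.12  1.08]
0 t [ 0.575 -0.204  0.239] [-0.41  0.6   0.48  1.68 -0.13  1.07]
0 u [ 0.52  -0.21   0.246] [-0.53  0.28  0.04  1.33  0.    0.93]
1 a [0.58  0.077 0.314] [-0.    0.33  0.27  1.51  0.   -1.68]
1 b [0.58  0.077 0.194] [-0.    0.35 -0.    1.22  0.   -1.68]
1 c [0.553 0.039 0.077] [-0.07  0.37 -0.27  0.93  0.   -1.75]
1 t0 [ 0.598 -0.201  0.326] [-0.39  0.7   0.87  1.97 -0.12 -2.06]
1 t [ 0.575 -0.204  0.239] [-0.41  0.6   0.48  1.68 -0.13 -2.07]
1 u [ 0.52  -0.21   0.246] [-0.53  0.28  0.04  1.33  0.   -2.21]
[-1.43158941e+00  3.42102345e-01  4.99359659e-01  1.72971221e+00
  2.96566326e-05  1.43123137e+00]
```

```bash
python3 - <<'E'
from h import *
st=manip.read_state
p=np.array(st()["eef_pos"]); p[2]=.4
manip.line_to(p,feed=.25); manip.command_gripper(0.0)
manip.move_ptp(push_tcp(0,.2),tool())
manip.line_to(push_tcp(0,.02),feed=.15)
f0=np.array(st()["wrist_force"]); print(st()["t"],f0)
for th in np.arange(0,1.21,.15):
    manip.line_to(push_tcp(th),feed=.06)
    s=st(); print(round(th,2),round(s["t"],2),np.round(np.array(s["wrist_force"])-f0,1))
cv2.imwrite("pics/side1.png",cv2.resize(manip.camera("side")[100:320,180:440,::-1],None,fx=2.5,fy=2.5))
E
```

```text
5.7167 [-0.30291291 -0.10733716 -0.04000675]
0.0 6.2 [0.3 0.6 3. ]
0.15 6.65 [ 0.5 -0.7  2. ]
0.3 7.1 [0.9 0.1 1.3]
0.45 7.55 [0.1 0.7 1.6]
0.6 8.0 [-0.1  1.5  1.1]
0.75 8.45 [ 0.3 -0.4  0.5]
0.9 8.9 [0.6 0.  0. ]
1.05 9.35 [0.6 0.1 0.6]
1.2 9.8 [1.1 0.4 0.1]
```

View pics/side1.png

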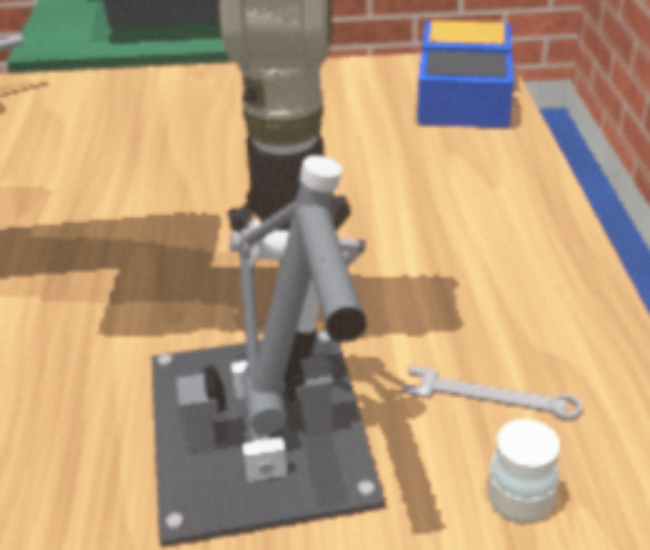

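The push force rose to 3 N and fell to zero past about 0.8 rad. The picture shows the leg (310,310) and foot (298,350) hanging down, with the frame still on its rest. I'll retreat, check from above and move over the tube.

```bash
python3 - <<'E'
from h import *
p=np.array(manip.read_state()["eef_pos"])
manip.line_to(p+[0,.04,.1],feed=.2); manip.line_to(push_tcp(0,.2),feed=.25)
manip.command_gripper(.085)
a=manip.camera("top")[175:285,235:400,::-1]
manip.move_ptp(tube_tcp(.26,.12),tool(.26))
manip.line_to(tube_tcp(.26,.05),feed=.12)
b=manip.camera("top")[175:285,235:400,::-1]; w=manip.camera("wrist")[:,:,::-1]
cv2.imwrite("pics/t2.png",np.vstack([cv2.resize(np.hstack([a,b]),(800,267)),cv2.resize(w,(533,333))[:, :] if 0 else cv2.copyMakeBorder(cv2.resize(w,(533,333)),0,0,0,267,0)]))
s=manip.read_state(); print(s["t"],s["eef_pos"],s["wrist_force"],s["grip_width"])
E
```

```text
14.35 [ 0.58818846 -0.20201629  0.28871023] [ 0.43910982 -0.50071216 -0.36437312] 0.084686351280967
```

View pics/t2.png

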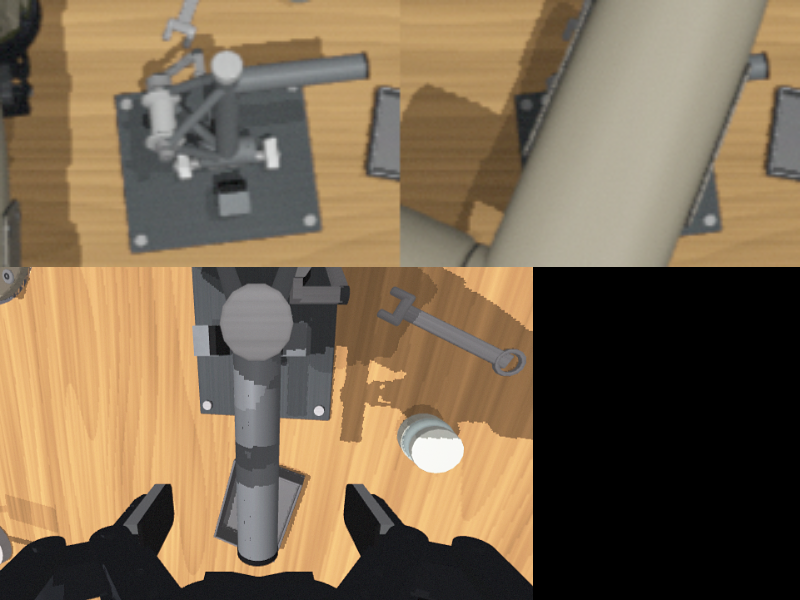

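The left panel shows the leg hidden below the hub, no longer sticking out, so it is down. The wrist view shows the tube (258,480) centred between the fingertips (170 and 347). I'll descend, grip and bring it upright.

```bash
python3 - <<'E'
from h import *
st=manip.read_state
manip.line_to(tube_tcp(.26),feed=.08)
print(np.round(st()["wrist_force"],1))
manip.command_gripper(0.0,50)
s=st(); print(s["t"],s["grip_width"],np.round(s["wrist_force"],1))
if .02<s["grip_width"]<.036:
    for l in np.linspace(.26,0,6)[1:]:
        manip.line_to(tube_tcp(l),tool(l),feed=.04)
        s=st(); print(round(l,3),round(s["t"],2),round(s["grip_width"],4),np.round(s["wrist_force"],1),np.round(np.array(s["eef_pos"])-tube_tcp(l),4))
manip.hold(.5); s=st(); print(s["t"],np.round(s["wrist_force"],1))
a=manip.camera("side")[100:320,180:440,::-1]; cv2.imwrite("pics/side3.png",cv2.resize(a,None,fx=2.5,fy=2.5))
E
```

```text
[ 0.6  0.5 -0.1]
15.6917 0.026466922396466922 [-2.1 -0.4  4.8]
0.208 16.12 0.0265 [0.4 0.2 4. ] [ 0.0002 -0.0001  0.0005]
0.156 16.56 0.0265 [-0.8 -0.2  6.5] [ 0.0004 -0.0001  0.0004]
0.104 16.99 0.0266 [-0.5 -0.6  7.2] [ 0.0005 -0.0001  0.0005]
0.052 17.43 0.0264 [-0.6 -0.   7.6] [ 0.0005 -0.0001  0.0005]
0.0 17.86 0.0267 [-1.2 -1.5  7.6] [ 0.0005 -0.0002  0.0006]
18.3583 [-1.5  0.4  8.9]
```

View pics/side3.png

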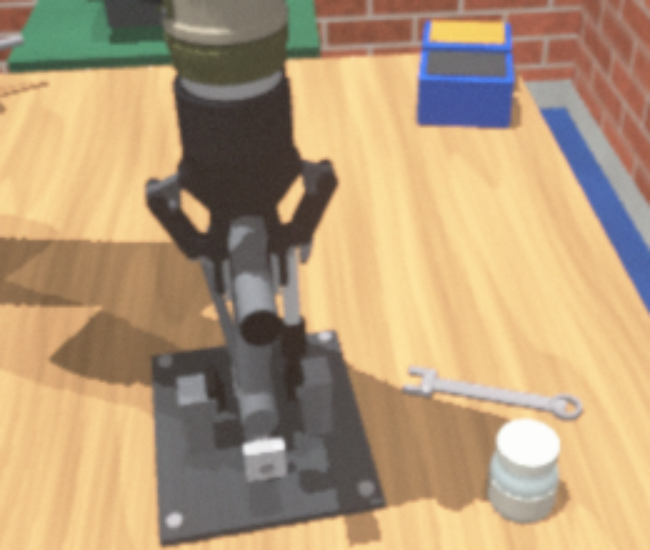

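The frame is upright with the tube end at (260,326) and the leg and foot down at (293,290) and (293,340). Jar and wrench haven't moved. I'll check the lean numerically.

```bash
python3 - <<'E'
from h import *
e=R.from_euler("z",-YAW).apply(np.array([.5865,-.2685,.2614])-C); print("tube end fixture",e)
for l in(-.05,0,.05): print(l,(proj("side",W(frame([0,e[1],.235],l)))-[180,100])*2.5+.75)
for th in(1.4,1.77): print("foot",th,(proj("side",W(frame(stand(th),0)))-[180,100])*2.5+.75)
c0=cv2.imread("pics/top0.png");c1=manip.camera("top")[:,:,::-1]
d=cv2.absdiff(c0,c1).max(2)
for n,(x,y,w,h) in {"jar":(345,150,30,28),"wrench":(300,138,32,55),"tray":(383,208,60,48)}.items(): print(n,np.percentile(d[y:y+h,x:x+w],[50,95]))
cv2.imwrite("pics/top4.png",cv2.resize(c1[130:290,240:450],None,fx=3,fy=3))
E
```

```text
tube end fixture [ 0.06019726 -0.16050103  0.2614    ]
-0.05 [240.94001604 333.78347171]
0 [258.16940903 331.04103787]
0.05 [275.36290383 328.96848962]
foot 1.4 [286.18187129 304.61209139]
foot 1.77 [292.62129953 337.15722926]
jar [ 4. 67.]
wrench [ 4. 63.]
tray [ 6. 76.]
```

View pics/top4.png

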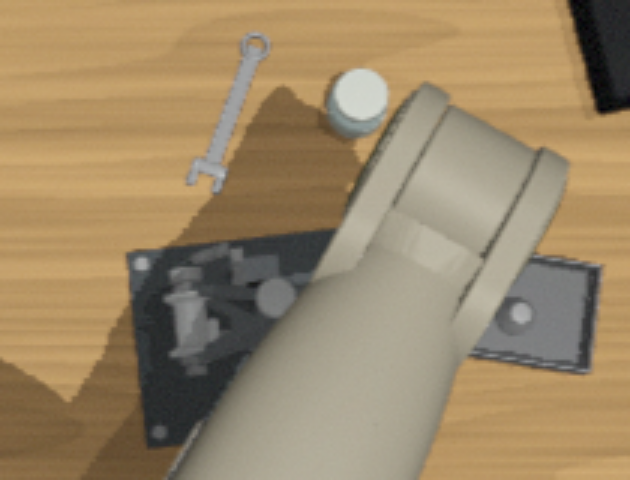

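The tube end is 2 px from the lean = 0 prediction, which is about 0.005 rad. The foot matches the 1.77 rad prediction. Jar, wrench, tray and cone look unmoved. Handing in.

```bash
python3 - <<'E'
from h import *
s=manip.read_state(); print(s["t"],s["grip_width"],np.abs(s["dq"]).max()); manip.job_done()
E
```

```text
18.4583 0.026168170703523622 0.002023287018982527
the job is handed in; nothing more can be done
```

I pushed the kickstand down with shut fingers while the frame still leaned on its rest. I then gripped the top tube at 50 N, swung the frame upright about its hinge, and handed the job in at 18.5 s still gripping and holding it.

Last checks:
- **Kickstand:** the push force peaked at about 3 N and fell to zero past the over-centre point. In the side view the foot sits within a few pixels of where 1.77 rad should put it.
- **Frame:** the tube end is about 2 px across from the upright prediction, or roughly 0.005 rad of lean. It was about 5 px off vertically, which lean does not explain and which I did not chase.
- **Grip:** finger opening is 26 mm on the 28 mm tube. The arm was essentially still, with its fastest joint at 0.002 rad/s.
- **Bystanders:** jar, wrench, tray and cone look unmoved by eye. The arm hides part of the tray, and its shadow made my pixel-difference check inconclusive.

The wrist reads about 9 N upward while holding, which I take to be a small misfit between the gripped arc and the tube. I left it as is.

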